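Set the drag marker of the stretching gauge, gently

TASK

Before the next frame is stretched, set the pull gauge on the table: hook its upright tab from behind, draw the sprung slide out until the brass drag marker it pushes along has its pointer between the two prongs of the index, and ease the slide all the way back home, leaving the marker there. The gauge is delicate: never load any part of it with more than 15 newtons (so do not pinch the tab), never let the slide snap back, and do not touch the marker yourself. Leave the brush jar, bottle, cap and phone where they are.

Things in the scene. Friction and masses are not known exactly. Their poses are not given: they have to be found in the camera images.
- gauge: Pull gauge, fixed: pale wooden board 340 (x) x 140 (y) x 12 mm; origin at table height, board spans x -170..170, y -80..60 mm. The slide pulls out to the gauge's -x. Marker channel along x at y = -35, x -161..20 mm, between walls 24 mm above the table; scale lines each 10 mm beside it.
- barrel (a point): Front end, on the axis, of the aluminium spring barrel of the gauge: at gauge x = 71, y = 15, z = 32 mm. The barrel is 46 mm in diameter and runs 89 mm from here along gauge +x.
- slide (a joint): Steel slide: 0 = home (sprung in), grows in metres as its tab is pulled to the gauge's -x; hard stop at 0.120. A spring draws it home with 2.1 N at home plus 60 N per metre of pull (7.5 N at 0.09); let go, it snaps back. A rod 8 mm in diameter (gauge y = 15 mm, top 30 mm above the table) joins the tab to the barrel.
- tab (a point): Where fingers hook: middle of the top edge of the rear face (towards the barrel, gauge +x) of the slide's upright steel tab, 78 mm above the table, gauge x = -16 mm less the slide's value, y = 15. The tab is 44 mm wide (y), 8 thick (x), 18 to 78 mm above the table. Behind it at home 87 mm are free up to the barrel but for the rod. Axes as the gauge's.
- foot (a point): Centre of the front (-x) face of the slide's pusher foot in the channel: gauge x = -26 mm less the slide's value, y = -35, 25 mm above the table. It hangs from an arm (up to 34 mm above the table) on the -y side of the tab and touches the marker when the marker's origin is 12 mm ahead (-x) of it.
- marker: Loose brass drag marker (35 to 70 g) in the channel: block 24 (x) x 20 (y) x 18 mm with a 3 mm thin pointer fin across its middle, 30 mm high in all, tip 15.5 mm to -y. Origin under its centre (pointer at x = 0), axes as the gauge's. Starts 2 to 14 mm ahead of the foot, which only pushes it to gauge -x; it stays by friction where it is left.
- index: Dark steel index fixed on the board on the -y side of the channel: two upright prongs 5 mm thick (x), 24 deep (y), 26 high, with a 15 mm gap between, joined by a low bar. Origin underneath, midway between the prongs; axes as the gauge's. Its place along the gauge differs each time. The pointer passes 3 mm clear of the prongs.
- brush_jar: Bystander, loose: glass jar 76 mm diameter, 98 mm high, with brushes standing in it to 235 mm. Origin under its centre.
- dye_bottle: Bystander, loose: white bottle with black cap, 48 mm diameter, 120 mm high. Origin under its centre.
- jar_cap: Bystander, loose: black jar cap lying flat, 64 mm diameter, 16 mm high. Origin under its centre.
- phone: Bystander, loose: phone lying flat, 150 (x) x 74 (y) x 9 mm. Origin under its centre.

How it is judged:
By the outcome, as a careful person would: the job done as asked, in the order asked, and still so for the second after the job is handed in, with the robot touching nothing.
It also fails if it takes over 40 s, if anything falls off the work surface, if the arm or the gripper's body presses on something with over 40 N, if the wrist force passes 120 N, or if a joint passes its speed limit or range.

ROBOT

A 6-joint arm with a two-finger parallel gripper is mounted at the origin on the work surface. World frame = base frame: x ahead of the robot, y to its left, z up, the work surface at z = 0. Lengths are in m, angles in degrees, forces in N, time in s.
With the tool pointing down it reaches from about 0.325 to 0.85 m from the base axis. Payload 15.5 kg.
Tool frame: the origin (TCP) lies at the very end of the fingers, on their centre line; the grasp point (between the pads) lies arm.grip_depth behind it (arm.grip_depth is the distance from the TCP to the grasp point, in m); z points along the fingers, y is the direction in which the jaws open and shut (so a half turn about z gives the same grasp; the last joint's range is limited). The gripper opens to 91 mm and grips with 3 to 60 N. Pads are 32 mm wide; open, the fingers measure 118 mm over their backs; the gripper's body (76 mm by 178 mm) begins 60 mm behind the grasp point.
Start: joints at [-71.591, 28.281, 77.091, -0, 74.628, -5.472], TCP at [0.253, -0.571, 0.183] pointing down, gripper open.
Joint ranges: [-166.48, 166.48], [-47.26, 123.95], [12.59, 153.08], [-70.14, 250.14], [6.76, 159.57], [-176.63, 176.63]. Speed limits (degrees/s): [108.29, 108.29, 147.25, 172.46, 172.46, 172.46].

INTERFACE

Orientations are given as a 3x3 rotation matrix whose columns are the frame's x, y, z axes.
In Python, from rig import arm gives the robot as it stands. Calls block until the motion is done:
- arm.move_to(position, orientation): joint-space move of the TCP to a pose.
- arm.move_l(position, orientation=None, feed=0.15): straight line of the TCP; orientation=None keeps the orientation; feed is the mean speed in m/s.
- arm.move_joints(angles): joint-space move.
- arm.grip(opening): finger opening in m; the grip force is fixed at half the most; returns when the fingers have stopped.
- arm.sleep(seconds).
- arm.solve_ik(position, orientation): joint angles nearest the present ones, or None.
- arm.snapshot(name): name is "scene" or "top" or "wrist"; returns the picture (480x640x3 uint8, red, green, blue); there is no depth.
- arm.get_calibration(name): a dict with "intrinsics" (3x3 intrinsics, pixels), "k1" (the pictures are not rectified: a ray, as slopes to the right and down, at radius r is drawn at 1 + k1 r^2 times it, then the intrinsics apply), "cam_to_world" (4x4, takes a point from camera to world coordinates). Camera axes: x right, y down, z forward; pixel columns grow to the right and rows downward; lengths in m; the calibration is good to about 2 mm. A picture is of the moment at which its call begins: read the wrist's pose just before it. get_calibration takes no time and is no camera call; for the wrist camera it gives the pose at the moment of the call.
A pose or a line that the arm cannot do raises arm.Unreachable and nothing moves.
- arm.sign_off(): hands the job in, once; it reports no verdict.
Readings, each from a call of its own:
- arm.current_t(): time.
- arm.current_joint_positions(): joint angles.
- arm.current_dq(): joint speeds.
- arm.current_tau(): joint torques, N m.
- arm.current_ee_pos(): TCP position.
- arm.current_tool_rot(): TCP orientation.
- arm.current_force(): force on the tool from outside, world axes, zero at the start.
- arm.current_torque(): the same for the moment, N m.
- arm.current_width(): finger opening in m.
Only numpy, scipy, OpenCV 4.12 (cv2) and the standard library are available. Lean on these libraries where they do the work, as an engineer would, in place of code of your own. Each camera call takes 0.05 s, during which the arm holds its last target. There are 200 camera calls.

## Working session

There is one attempt and no reset: what is moved stays moved. The work goes in short steps, each a Python script; the robot and the scene stay as the last script left them, time stands still between calls to the robot, and variables do not carry over. Pictures are saved under pics/ and viewed, about 8 in all and at most 12, crops included, and the job is handed in when it is done.

```bash
ls; mkdir -p pics; cat > h.py <<'E'
import numpy as np, cv2
from rig import arm
def ray(cal,uv):
    K=np.array(cal["intrinsics"]);T=np.array(cal["cam_to_world"])
    p=cv2.undistortPoints(np.array([[uv]],float),K,np.array([cal["k1"],0,0,0],float))[0,0]
    return T[:3,3],T[:3,:3]@np.array([p[0],p[1],1])
def at_z(cal,uv,z):
    o,d=ray(cal,uv);return o+d*(z-o[2])/d[2]
def proj(cal,P):
    K=np.array(cal["intrinsics"]);T=np.linalg.inv(np.array(cal["cam_to_world"]))
    P=np.atleast_2d(P)
    return cv2.projectPoints(P@T[:3,:3].T+T[:3,3],np.zeros(3),np.zeros(3),K,np.array([cal["k1"],0,0,0],float))[0][:,0]
def save(n,im): cv2.imwrite("pics/"+n+".png",cv2.cvtColor(im,cv2.COLOR_RGB2BGR))
E
python3 - <<'E'
from h import *
for n in("scene","top"):
    save(n,arm.snapshot(n)); c=arm.get_calibration(n); print(n,np.round(c["cam_to_world"],3).tolist(),c["k1"],c["intrinsics"])
print(arm.grip_depth,arm.current_t(),arm.current_force())
E
```

```text
pics
scene [[0.738, 0.57, -0.36, 0.906], [0.674, -0.634, 0.378, -0.268], [-0.013, -0.522, -0.853, 0.758], [0.0, 0.0, 0.0, 1.0]] 0.056563576288362526 [[539.42044844   0.         315.40096879]
 [  0.         539.42044844 246.79858355]
 [  0.           0.           1.        ]]
top [[-0.088, -0.975, 0.203, 0.472], [-0.996, 0.087, -0.017, 0.032], [-0.001, -0.204, -0.979, 0.826], [0.0, 0.0, 0.0, 1.0]] -0.06307755366098831 [[455.1629831    0.         319.10253038]
 [  0.         455.1629831  242.10380391]
 [  0.           0.           1.        ]]
0.0188 0.1 [-0.33957851 -0.28850353  1.10976799]
```

View pics/top.png

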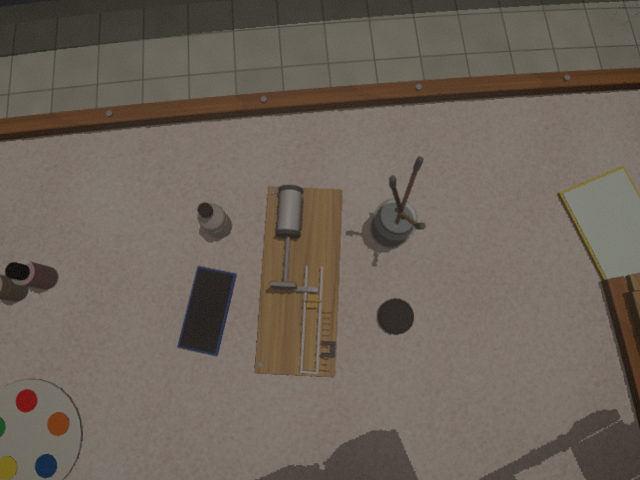

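View pics/scene.png

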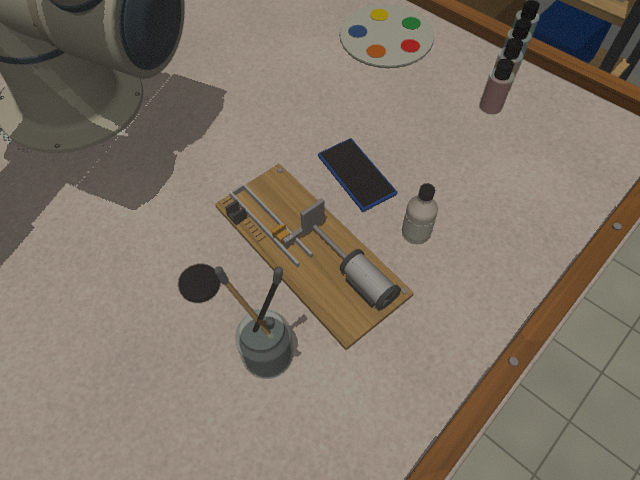

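The top view shows the board corners near (268,186), (342,189), (335,377) and (256,373). The tab is at (284,286) and the index at (328,349). In the scene view the board corners are near (280,164), (217,206), (347,348) and (412,293).

```bash
cat >> h.py <<'E'
def G(pose,p):
    x,y,a=pose; p=np.atleast_2d(np.array(p,float)); c,s=np.cos(a),np.sin(a)
    return np.c_[x+c*p[:,0]-s*p[:,1], y+s*p[:,0]+c*p[:,1], p[:,2]]
E
python3 - <<'E'
from h import *
from scipy.optimize import least_squares
C=[(.17,.06,.012),(.17,-.08,.012),(-.17,-.08,.012),(-.17,.06,.012)]
ob={"top":[(268,186),(342,189),(335,377),(256,373)],"scene":[(412,293),(347,348),(217,206),(280,164)]}
cal={n:arm.get_calibration(n) for n in ob}
for n in ob: print(n,[np.round(at_z(cal[n],u,.012)[:2],3).tolist() for u in ob[n]])
f=lambda q:np.concatenate([(proj(cal[n],G(q,C))-ob[n]).ravel() for n in ob])
r=least_squares(f,[.45,.05,0]);q=r.x;print(q,np.degrees(q[2]),np.round(r.fun,1))
np.save("g.npy",q)
print("tab",G(q,(-.016,.015,.078)))
s=(328,349);w=at_z(cal["top"],s,.026)-[q[0],q[1],0];print("index gauge",np.cos(q[2])*w[0]+np.sin(q[2])*w[1],-np.sin(q[2])*w[0]+np.cos(q[2])*w[1])
for n,u,z in(("jar",(395,238),0),("bottle",(215,235),0)): print(n,at_z(cal["top"],u,z))
T=np.linalg.inv(np.r_[np.c_[arm.current_tool_rot(),arm.current_ee_pos()],[[0,0,0,1]]])@np.array(arm.get_calibration("wrist")["cam_to_world"]);print(np.round(T,3));print(np.round(arm.current_tool_rot(),3))
# view for index / marker from above: tool y along gauge x
g=q[2]
for sg in(1,-1):
    yv=sg*np.array([np.cos(g),np.sin(g),0]);R=np.c_[np.cross(yv,[0,0,-1]),yv,[0,0,-1]]
    print(sg,[arm.solve_ik(G(q,(x,.015,.045))[0],R) for x in(.0,-.12)])
E
```

```text
top [[0.757, 0.104], [0.739, -0.033], [0.401, 0.012], [0.42, 0.148]]
scene [[0.757, 0.1], [0.741, -0.034], [0.411, 0.011], [0.426, 0.149]]
[ 0.58228304  0.06729521 -0.13482889] -7.7251262613046245 [ 0.2 -1.1  0.6 -0.8  0.5 -1.1 -1.2 -1.2  2.5 -0.6 -0.8  0.3 -3.2 -2.5
 -1.4 -1.5]
tab [[0.56844456 0.0843098  0.078     ]]
index gauge -0.1246408148328672 -0.06487178090784806
jar [ 0.63884823 -0.12328348  0.        ]
bottle [0.67421051 0.21033452 0.        ]
[[ 0.001 -0.963 -0.269  0.076]
 [ 1.     0.001  0.     0.   ]
 [ 0.    -0.269  0.963 -0.202]
 [ 0.     0.     0.     1.   ]]
[[ 0.914  0.405 -0.   ]
 [ 0.405 -0.914  0.001]
 [ 0.    -0.001 -1.   ]]
1 [array([ 2.20668989e+00,  3.47915540e+01,  9.03451978e+01, -2.54444375e-14,
        5.48632482e+01,  9.93181615e+00]), array([ 4.72741827e+00,  2.81075894e+01,  1.06522006e+02, -2.54444375e-14,
        4.53704044e+01,  1.24525445e+01])]
-1 [array([ 2.20668989e+00,  3.47915540e+01,  9.03451978e+01, -2.54444375e-14,
        5.48632482e+01, -1.70068184e+02]), array([ 4.72741827e+00,  2.81075894e+01,  1.06522006e+02, -2.54444375e-14,
        4.53704044e+01, -1.67547455e+02])]
```

```bash
cat >> h.py <<'E'
q=np.load("g.npy"); yv=np.array([np.cos(q[2]),np.sin(q[2]),0]); R=np.c_[np.cross(yv,[0,0,-1]),yv,[0,0,-1]]
def st(m=""): print(m,"t",round(arm.current_t(),2),"p",np.round(arm.current_ee_pos(),4),"F",np.round(arm.current_force(),2))
def snap(n):
    c=arm.get_calibration("wrist");im=arm.snapshot("wrist");save(n,im);np.save("pics/"+n+"_T.npy",c["cam_to_world"]);return c,im
E
python3 - <<'E'
from h import *
p=np.array(arm.current_ee_pos()); p[2]=.35
arm.move_l(p,feed=.3)
arm.move_to(G(q,(.027,.015,.35))[0],R)
arm.grip(0.0); st("hover"); 
arm.move_l(G(q,(.027,.015,.2))[0],feed=.2)
arm.sleep(.3)
st("low"); c,im=snap("w1"); print(arm.current_width())
for x in(0,):
  for P in[(-.016,.037,.078),(-.016,-.007,.078),(-.024,-.007,.078),(.071,.015,.055),(-.1246,-.068,.026),(-.038,-.035,.03)]: print(P,np.round(proj(c,G(q,P))[0],0))
E
```

```text
hover t 4.8 p [0.611  0.0785 0.35  ] F [-0.84  0.73  0.18]
low t 6.0 p [0.6113 0.0785 0.2006] F [0.44 0.11 0.63]
0.00021879772124163365
(-0.016, 0.037, 0.078) [266. 202.]
(-0.016, -0.007, 0.078) [268. 252.]
(-0.024, -0.007, 0.078) [259. 252.]
(0.071, 0.015, 0.055) [364. 222.]
(-0.1246, -0.068, 0.026) [173. 293.]
(-0.038, -0.035, 0.03) [253. 264.]
```

View pics/w1.png

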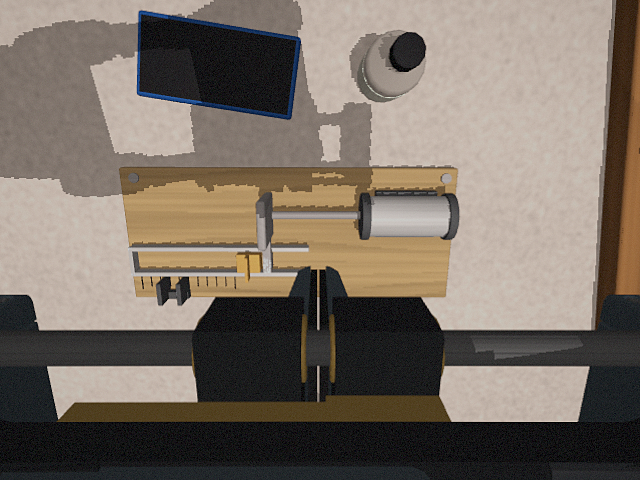

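The wrist view matches the predictions: tab at about (264,222), marker at (249,264), index prongs at (163,290) and (184,290). I'll enlarge it to measure the index.

```bash
python3 -c "
import cv2;i=cv2.imread('pics/w1.png')[180:315,110:310];cv2.imwrite('pics/c1.png',cv2.resize(i,None,fx=4,fy=4,interpolation=cv2.INTER_CUBIC))"
```

```text
(no output)
```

View pics/c1.png

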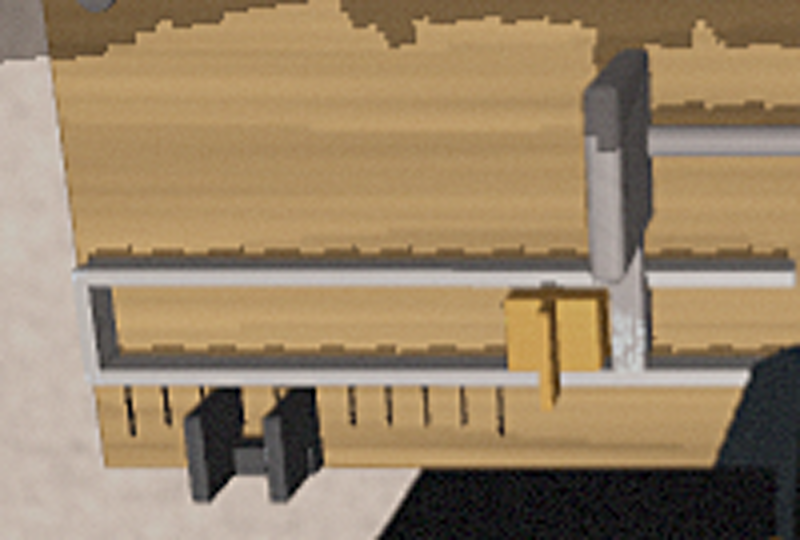

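```bash
python3 - <<'E'
from h import *
c=dict(arm.get_calibration("wrist"));c["cam_to_world"]=np.load("pics/w1_T.npy")
def g(u,z):
    w=at_z(c,(110+u[0]/4,180+u[1]/4),z)-[q[0],q[1],0];return np.round(1000*np.array([np.cos(q[2])*w[0]+np.sin(q[2])*w[1],-np.sin(q[2])*w[0]+np.cos(q[2])*w[1]]),1)
print("idx top .038",g((238.5,456),.038),".026",g((238.5,456),.026),"base(+12.5,-12)",g((322,465),.012))
print("tab rear top corners",g((650,55),.078),g((622,275),.078),"front",g((590,275),.078),g((588,88),.078))
print("pointer tip .042",g((550,400),.042),"block -x edge .030",g((507,300),.03))
print("channel end corner",g((78,268),.024), "board corner -170,-80",g((105,466),.012))
E
```

```text
idx top .038 [-122.9  -64.2] .026 [-127.9  -69.3] base(+12.5,-12) [-111.1  -77.9]
tab rear top corners [-10.3  44. ] [-18.   -4.4] front [-25.   -4.4] [-23.7  37. ]
pointer tip .042 [-42.1 -47.5] block -x edge .030 [-54.  -25.1]
channel end corner [-164.3  -18.4] board corner -170,-80 [-170.3  -78.2]
```

The index is at gauge x ≈ -122.5 mm, which calls for a pull of about 84 mm. I'll descend behind the tab, feel for contact, then draw to a bit short of that.

```bash
python3 - <<'E'
from h import *
arm.move_l(G(q,(.027,.015,.045))[0],feed=.12); arm.sleep(.2)
F0=np.mean([arm.current_force() for _ in range(5)],0);st("down")
for x in np.arange(.016,-.014,-.003):
    arm.move_l(G(q,(x,.015,.045))[0],feed=.03)
    f=-(0)+np.dot(np.array(arm.current_force())-F0,yv);print(round(x,4),round(f,2),end=" | ")
    if f>1.8: break
for k in range(1,4):
    xx=x-.02*k
    arm.move_l(G(q,(xx,.015,.045))[0],feed=.03); print(round(xx,4),round(np.dot(np.array(arm.current_force())-F0,yv),2),end=" | ")
st(); im=arm.snapshot("scene"); save("s2",im)
cv2.imwrite("pics/s2c.png",cv2.resize(cv2.cvtColor(im,cv2.COLOR_RGB2BGR)[130:280,190:390],None,fx=4,fy=4,interpolation=cv2.INTER_CUBIC))
np.save("F0.npy",F0)
E
```

```text
down t 7.69 p [0.6113 0.0785 0.0455] F [-0.39  0.22  0.92]
0.016 0.93 | 0.013 0.43 | 0.01 0.17 | 0.007 0.7 | 0.004 -0.11 | 0.001 0.29 | -0.002 -0.13 | -0.005 1.06 | -0.008 0.85 | -0.011 0.65 | -0.031 3.57 | -0.051 4.76 | -0.071 5.65 |  t 12.91 p [0.5143 0.0917 0.0451] F [ 5.26 -0.16 -0.22]
```

View pics/s2c.png

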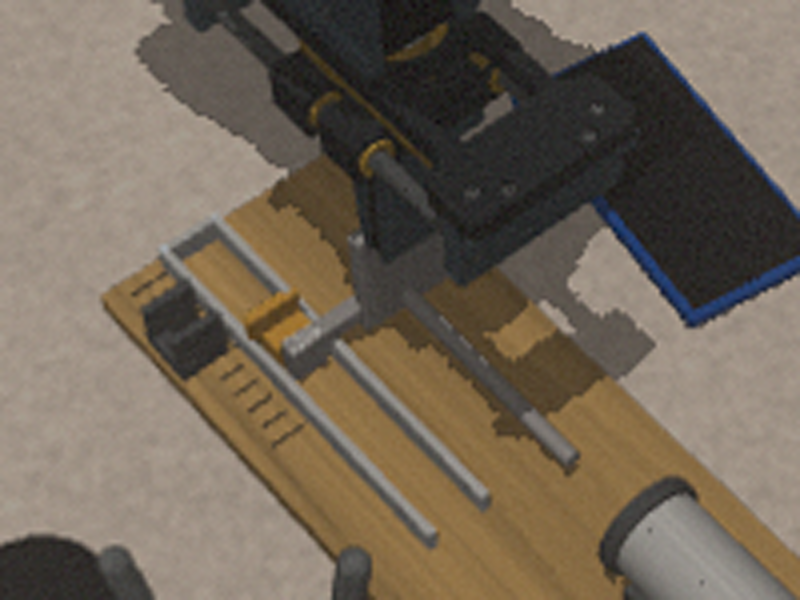

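The slide is part-way out and the marker is short of the index. In the crop the fin tip is at about (247,322) and the prong tops are near (168,302) and (205,328).

```bash
cat >> h.py <<'E'
def gs(c,u,z):
    w=at_z(c,u,z)-[q[0],q[1],0];return np.round(1000*np.array([np.cos(q[2])*w[0]+np.sin(q[2])*w[1],-np.sin(q[2])*w[0]+np.cos(q[2])*w[1]]),1)
E
python3 - <<'E'
from h import *
c=arm.get_calibration("scene")
k=lambda u,z:gs(c,(190+u[0]/4,130+u[1]/4),z)
print("fin tip/end",k((248,322),.042),k((297,293),.042))
print("prongs",k((168,302),.038),k((205,328),.038))
# predicted crop pixels for the fin/prongs for s range and index
for s in(.05,.055,.06,.065): print(s,((proj(c,G(q,[(-.038-s,-.0505,.042),(-.038-s,-.025,.042)]))-[190,130])*4).round().tolist())
for X in(-.1265,-.1225,-.1185): print(X,((proj(c,G(q,[(X+a,b,.038) for a in(-.0125,-.0075,.0075,.0125) for b in(-.0535,-.0775)]))-[190,130])*4).round().tolist())
im=cv2.imread("pics/s2.png")[175:235,215:285]
im=cv2.resize(im,None,fx=10,fy=10,interpolation=cv2.INTER_CUBIC)
cv2.imwrite("pics/s2d.png",im)
E
```

```text
fin tip/end [-96.7 -49.1] [-95.4 -25.2]
prongs [-128.7  -66.8] [-108.2  -62.9]
0.05 [[258.0, 337.0], [308.0, 304.0]]
0.055 [[251.0, 330.0], [301.0, 296.0]]
0.06 [[243.0, 322.0], [294.0, 289.0]]
0.065 [[236.0, 314.0], [286.0, 281.0]]
-0.1265 [[180.0, 270.0], [132.0, 300.0], [187.0, 277.0], [139.0, 308.0], [208.0, 299.0], [160.0, 330.0], [215.0, 307.0], [167.0, 338.0]]
-0.1225 [[186.0, 276.0], [138.0, 306.0], [193.0, 283.0], [145.0, 314.0], [214.0, 306.0], [166.0, 337.0], [221.0, 313.0], [173.0, 344.0]]
-0.1185 [[191.0, 281.0], [143.0, 312.0], [198.0, 289.0], [150.0, 320.0], [220.0, 312.0], [172.0, 343.0], [227.0, 319.0], [179.0, 351.0]]
```

View pics/s2d.png

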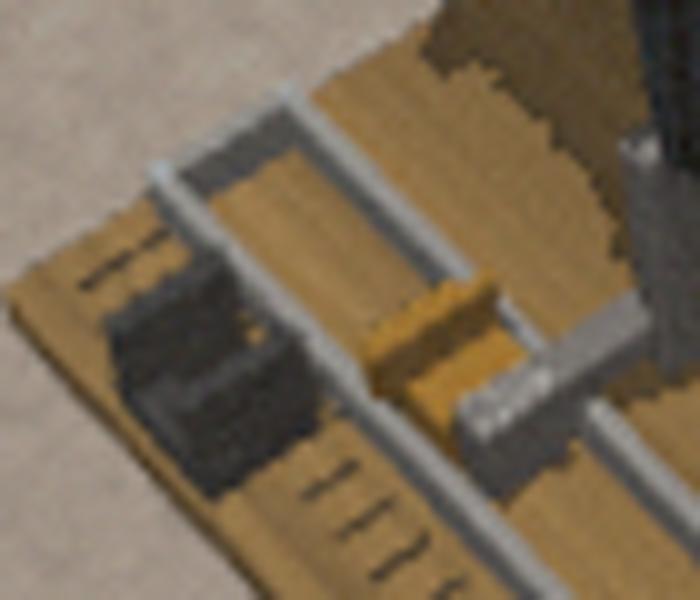

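The fin is at gauge x ≈ -96 and the index at ≈ -122, and the force reading agrees (s ≈ 58 mm). I'll advance 26 mm and check.

```bash
python3 - <<'E'
from h import *
F0=np.load("F0.npy")
arm.move_l(G(q,(-.097,.015,.045))[0],feed=.025); st(); print(np.mean([np.dot(np.array(arm.current_force())-F0,yv) for _ in range(5)]))
c=arm.get_calibration("scene"); save("s3",arm.snapshot("scene"))
im=cv2.imread("pics/s3.png")[175:235,215:285]
cv2.imwrite("pics/s3d.png",cv2.resize(im,None,fx=10,fy=10,interpolation=cv2.INTER_CUBIC))
for X in(-.119,-.122,-.125): print(X,((proj(c,G(q,[(X,-.0505,.042),(X,-.025,.042)]))-[215,175])*10).round().tolist())
E
```

```text
t 14.15 p [0.4891 0.0952 0.0452] F [ 7.55 -0.23 -0.66]
7.924710896962722
-0.119 [[282.0, 275.0], [407.0, 194.0]]
-0.122 [[272.0, 263.0], [397.0, 183.0]]
-0.125 [[261.0, 252.0], [386.0, 172.0]]
```

View pics/s3d.png

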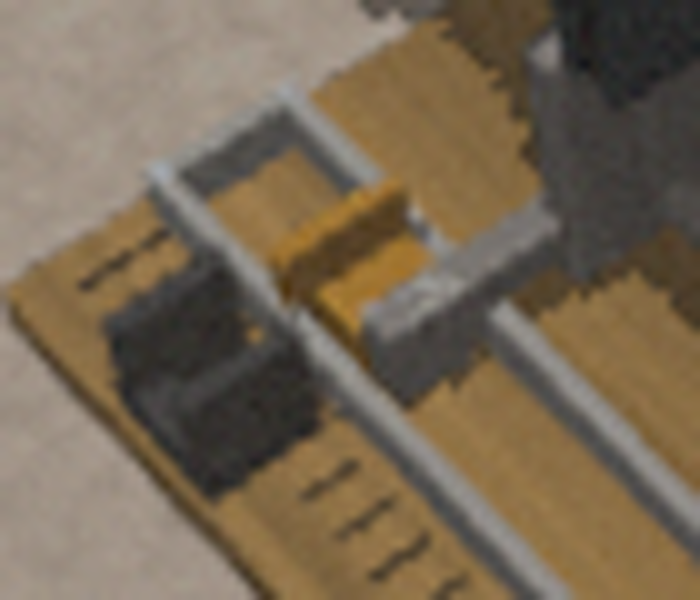

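The fin tip is at about (275,265), i.e. x ≈ -121.5, centred between the prongs. Now easing the slide home.

```bash
python3 - <<'E'
from h import *
F0=np.load("F0.npy")
f=lambda:round(float(np.mean([np.dot(np.array(arm.current_force())-F0,yv) for _ in range(5)])),2)
for x in(-.055,-.025): arm.move_l(G(q,(x,.015,.045))[0],feed=.03); print(x,f())
for x in(-.014,-.006,.027): arm.move_l(G(q,(x,.015,.045))[0],feed=.02); print(x,f())
arm.move_l(G(q,(.027,.015,.2))[0],feed=.12); arm.sleep(.3); st()
_,im=snap("w4"); a=cv2.imread("pics/w4.png")[180:315,110:310]
cv2.imwrite("pics/c4.png",cv2.resize(a,None,fx=4,fy=4,interpolation=cv2.INTER_CUBIC))
E
```

```text
-0.055 5.49
-0.025 3.17
-0.014 3.0
-0.006 0.35
0.027 0.62
 t 21.69 p [0.611  0.0785 0.1997] F [-0.68 -0.37 -0.72]
```

View pics/c4.png

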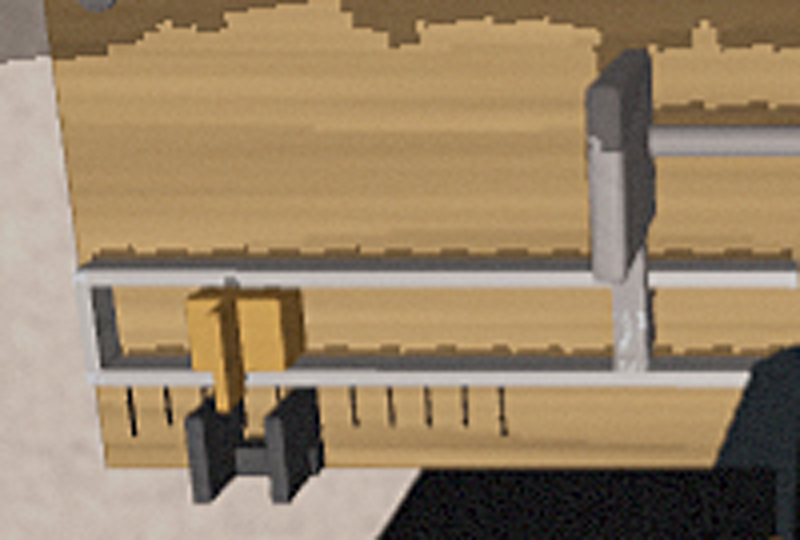

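The slide is home and the tab is back at its starting pixels. The pointer is between the prongs, so a quick numeric check and then hand in.

```bash
python3 - <<'E'
from h import *
c=dict(arm.get_calibration("wrist"));c["cam_to_world"]=np.load("pics/w4_T.npy")
k=lambda u,z:gs(c,(110+u[0]/4,180+u[1]/4),z)
print("pointer",k((226,402),.042),"prongs L/R",k((199,456),.038),k((279,456),.038))
E
```

```text
pointer [-123.2  -47.8] prongs L/R [-133.3  -64. ] [-113.  -64.]
```

```bash
python3 -c "
from rig import arm
arm.sign_off(); print(arm.current_t())"
```

```text
the job is handed in; nothing more can be done
the job is handed in; nothing more can be done
```

The gauge is set and the job was handed in at about 22 s. I hooked the tab from behind with the fingers closed and drew the slide out about 84 mm. I then eased it home at 20–30 mm/s and lifted clear.

- **Marker:** in the last wrist picture the pointer is at gauge x ≈ -123.2 mm. The index midpoint is at ≈ -123.1 mm, with prong centres at -133.3 and -113.0. The earlier scene-camera check agreed within 1–2 mm.
- **Slide:** the tab is back at its starting pixels, and the contact force had dropped to noise level before I lifted.
- **Forces:** the highest pull I read was about 7.9 N, against an expected 7.1 N. The readings carry up to about 1 N of noise and were only taken at stops.
- **Bystanders:** I planned the path to clear them and felt no contact. I did not run a separate final check of the jar, bottle, cap and phone positions.

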